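Wedge a pressed board form off its bearers

ROBOT

A 7-joint arm with a two-finger parallel gripper is mounted at the origin on a cart in front of the work surface, level with it; the furniture and walls round the work are solid. World frame = base frame: x ahead of the robot, y to its left, z up, the work surface at z = 0. Lengths are in m, angles in rad, forces in N, time in s.
With the tool pointing down it reaches from about 0.425 to 0.875 m from the base axis. Payload 9.9 kg.
Tool frame: the origin (TCP) lies at the very end of the fingers, on their centre line; the grasp point (between the pads) lies 19 mm behind it (bot.pinch_z is the distance from the TCP to the grasp point, in m); z points along the fingers, y is the line along which they close (so a half turn about z gives the same grasp; the last joint's range is limited). The gripper opens to 85 mm and grips with 20 to 120 N. Pads are 22 mm wide; open, the fingers measure 114 mm over their backs; the gripper's body (76 mm by 85 mm) begins 54 mm behind the grasp point. The pads swing forward as they close: fully open they stand 13 mm farther back than shut.
Start: joints at [1.088, 0.576, 0.025, 1.437, -0.015, 1.129, -0.057], TCP at [0.262, -0.622, 0.231] pointing down, gripper open.
Joint ranges: [-2.76, 2.76], [-0.34, 2.15], [-1.52, 1.57], [0.19, 2.46], [-1.09, 4.23], [0.17, 1.99], [-2.82, 2.82]. Speed limits (rad/s): [2.22, 2.22, 3.01, 3.01, 3.14, 3.14, 3.14].

INTERFACE

Orientations are given as a unit quaternion [w, x, y, z].
In Python, from cell import bot gives the robot as it stands. The module is installed in compiled form; this text tells all that it offers.
- The arm moves only by the tool carry_out, never from a script. Its argument "series" is a list of rows, each an object with "grip": the finger opening in m, from 0 to 0.0854; "delta_pos": the shift along the tool's x, y, z in m, a list of three; "rot": the turn, a rotation vector about the tool's x, y, z in rad, a list of three. A call has 1 to 8 rows; each row is the pose to reach, as a shift and turn from the pose commanded when the call began, along the tool's axes at that moment; what a row does not reach only later rows make up. A row lasts 1/12 s, in which the tool goes at most 41.7 mm and 7.16 degrees, less where a joint would pass 70% of its speed; a pose out of reach is approached as far as the arm can. A call with a gripper value outside its range is refused whole. The fingers move at their own pace and stop on an object; "newtons" is the grip in N (left out, the last holds). Time passes only in rows, so rows that repeat a pose let the fingers close. It gives the time, the measured TCP pose, the force, the opening and the grip force at its end, in the units of the state.
- bot.observe(): the state, without advancing time (a new reading comes with each control period).
- bot.capture(name): name is "scene" or "top" or "wrist"; returns the picture (400x640x3 uint8, blue, green, red); there is no depth.
- bot.camera_info(name): a dict with "fovy" (degrees; the focal length in pixels is half the picture's height over the tangent of half this angle, whatever the lens; pixels are square), "cx", "cy" (the principal point, pixels), "T" (4x4, takes a point from camera to world coordinates); the wrist camera has in their place "mount" (4x4, takes a point from camera to tool coordinates, whose origin is the TCP and whose axes are the flange's). Camera axes: x right, y up, looking along -z (the intrinsics and any distortion apply to the point x, -y, -z); pixel columns grow to the right and rows downward; lengths in m; the calibration is good to about 2 mm. A picture is of the moment at which its call begins: read the wrist's pose just before it. camera_info takes no time and is no camera call.
- bot.close_job(): hands the job in; it is judged then, once.
The state is a dict: "time_s": time; "joint_positions": joint angles; "qd": joint speeds; "joint_efforts": joint torques, N m; "tool_pos": TCP position; "tool_rot": TCP orientation; "force": force on the tool from outside, world axes, zero at the start; "ft_torque": the same for the moment, N m; "width": finger opening in m; "gripper_force": force on a finger pad.
Only numpy, scipy, OpenCV 4.12 (cv2) and the standard library are available. Lean on these libraries where they do the work, as an engineer would, in place of code of your own. Each camera call takes 0.05 s, during which the arm holds its last target. There are 200 camera calls.

TASK

Set the loose stop pin fully home in the empty hole behind the board form, beside the stop that is already there, so that the form cannot slide away. Then slide the wooden wedge flat along the gluing board, in under the middle of the form's free long edge, until that edge has just lifted, about 3 mm clear of its bearers, while the other long edge stays down. Finish holding the wedge there in the gripper, without letting go, so that packing can be slipped in; lift with the wedge only, never with the gripper on the form, and leave the spacers and the brush alone.

Things in the scene. Friction and masses are not known exactly. Their poses are not given: they have to be found in the camera images.
- board: fixed grey laminate-faced gluing board, wood-edged, 24 mm thick. Origin on the table under it; it spans x -125 to +110, y -135 to +135 mm; z up; the wedge goes in along its +x. Two wooden bearer strips, 22 mm wide, tops 34 mm over the origin, lie along x at y = +95 and -95 mm, from x -37 to +63 mm; bare between them. A fixed aluminium stop shaped like the stop pin stands at x +86, y +45 mm
- hole (a point): centre of the mouth of the empty stop hole in the top of the gluing board, at x = +86, y = -45, z = +24 mm of the board; a straight through hole 21.2 mm across and 24 mm deep with a 1.5 mm chamfer
- form: brown cardboard form, a solid block 90 (x) by 251 (y) by 28 mm, about 0.65 kg, loose. Origin in its underside, 45 mm from each long edge. Lies across the bearers, its x along the board's x, free long edge towards the board's -x, underside 10 mm over the board; 2 to 6 mm behind it stand the collars of the stops, against which it slides when the wedge pushes
- form_edge (a point): middle of the free lower long edge of the form, in its underside (at x = -45, y = +2.5, z = 0 mm of the form): about 33.6 mm over the table while the form lies on the bearers, 36.6 mm when it is lifted 3 mm
- wedge: plain wooden wedge, 130 (x) by 34 mm (y), loose, lying flat; origin in the middle of its flat underside. Its top rises evenly from 4 mm at the thin tip (x +65) to 30 mm at the butt (x -65). Hold it across the 34 mm near the butt, e.g. at x -35 mm, 24 mm high. It touches the form's edge when its tip is 30 mm past it; each further 5 mm lift the edge 1 mm; it takes 3 to 15 N
- wedge_tip (a point): middle of the lower edge of the wedge's thin tip
- stop_pin: turned aluminium stop pin, loose, upright in a hole of the pin rack. Origin at the lower tip of its shank; z up. Shank 20 mm across, 22 mm long, its lowest 9 mm tapering to 13 mm; collar 34 mm across from 22 to 36 mm; round knob 24 mm across from 36 to 66 mm to hold it by. Fully home the collar rests on the board and the origin lies 2 mm over the table
- pin_rack: fixed wooden block 60 mm (x) by 110 mm (y), 30 mm high, with two holes at y = +28 and -28 mm; origin under its centre. The stop pin stands in the one at y = -28 mm, 22 mm deep
- spacer_long: bystander: beech spacer 24 x 75 x 24 mm
- spacer_flat: bystander: beech spacer 30 x 60 x 18 mm
- brush: bystander: flat glue brush, 59 x 203 x 12 mm
There are look-alikes about, which are no part of the job. What is shaped like the stop_pin but red is not meant.

How it is judged:
On the way, in this order (a step that is already met when the one before it is completed fails the run):
1. the stop pin is fully home in the empty hole (horizontal distance between stop_pin and hole below 0.004 m and z of stop_pin in the frame of board below 0.0045 m and contact force between the fingers and stop_pin below 0.2 N), for 0.2 s.
2. the wedge, held in the gripper, has lifted the free edge (z of form_edge in the frame of board above 0.0351 m and contact force between wedge and form above 0.5 N and contact force between the fingers and wedge above 2 N), for 0.2 s.
At the end, for the whole second after the job is handed in: Stop pin home in its hole (within 5 mm); form still and square to the stops (5 deg), free edge 1.5 to 6 mm over the bearers, other edge down; wedge flat on the board (within 4 mm), tip within 35 mm of the middle line, carrying the edge and held in the gripper; robot not touching the form (all of step 2 and z of form_edge in the frame of board below 0.0396 m and z of form in the frame of board below 0.0375 m and angle between the y axis of form and the y axis of board, either way round below 0.087 rad and x of form in the frame of board below 0.031 m and contact force between each of the arm, the fingers and form below 0.3 N and z of wedge in the frame of board below 0.028 m and angle between wedge's own z axis and vertical below 0.08 rad and y of wedge_tip in the frame of board between -0.035 and 0.035 m and linear speed of form below 0.01 m/s and horizontal distance between stop_pin and hole below 0.005 m and z of stop_pin in the frame of board below 0.0055 m and angle between stop_pin's own z axis and vertical below 0.15 rad); the arm keeps its last pose, push and grip.
It fails at once if the form's free edge is pried more than 10 mm off the bearers (z of form_edge in the frame of board above 0.044 m).
It fails at once if the gripper or arm pushes or lifts the form itself (contact force between any of the fingers, the arm and form above 6 N).
It fails at once if a spacer or the brush is moved (distance of any of spacer_long, spacer_flat, brush from where it was at the start of the episode above 0.02 m).
It also fails if it takes over 64 s, if anything falls off the work surface, if the arm or the gripper's body presses on something with over 40 N, if the wrist force passes 120 N, or if a joint passes its speed limit or range.

## Working session

There is one attempt and no reset: what is moved stays moved. The work goes in short steps, Python scripts to look and compute and a tool call to move; the robot and the scene stay as the last step left them, time stands still between calls to the robot, and variables do not carry over. Pictures are saved under pics/ and viewed, at most 10 in all, crops included, and the job is handed in when it is done.

Besides the shell and the picture viewer there is one more tool, called after "Request:" as name([rows], argument=value, ...), one row to a line, values as JSON. carry_out: Moves the arm, as the interface text tells. Its arguments: {"type":"object","properties":{"series":{"type":"array","items":{"type":"object","properties":{"grip":{"type":"number"},"delta_pos":{"type":"array","items":{"type":"number"}},"rot":{"type":"array","items":{"type":"number"}}}}},"newtons":{"type":"number"}},"required":["series"]}

```bash
mkdir -p pics; ls; python3 - <<'E'
from cell import bot
import cv2
s=bot.observe();print({k:s[k] for k in('time_s','tool_pos','tool_rot','width','force')})
for n in('scene','top'):
    cv2.imwrite(f'pics/{n}0.png',bot.capture(n));print(n,bot.camera_info(n))
print(bot.camera_info('wrist'),bot.pinch_z)
E
```

```text
pics
{'time_s': 0.0, 'tool_pos': array([ 0.26195524, -0.62161322,  0.23047497]), 'tool_rot': array([-7.80486375e-04,  9.80183521e-01,  1.98089934e-01, -1.82487520e-04]), 'width': 0.08526136701080586, 'force': array([ 0.72229049,  1.02284112, -0.00531092])}
scene {'fovy': 55.46791968739184, 'cx': 320.64751396629856, 'cy': 187.26345070627556, 'T': array([[-0.86073646,  0.35872316, -0.36117923,  0.16722999],
       [-0.5088961 , -0.62386062,  0.59314643,  0.69327637],
       [-0.01255014,  0.69434546,  0.7195324 ,  0.85522188],
       [ 0.        ,  0.        ,  0.        ,  1.        ]])}
top {'fovy': 57.20069071200054, 'cx': 320.81347205126946, 'cy': 198.67209467284476, 'T': array([[-0.004029  ,  0.99273923, -0.12021895,  0.47500045],
       [-0.99998582, -0.00441834, -0.00297221,  0.04106326],
       [-0.00348179,  0.12020528,  0.99274295,  1.06666782],
       [ 0.        ,  0.        ,  0.        ,  1.        ]])}
{'fovy': 62.1075483074838, 'cx': 321.6673527398293, 'cy': 197.74113820955498, 'mount': array([[ 6.95695825e-05,  9.65777584e-01,  2.59371653e-01,
         6.53588784e-02],
       [ 9.99999973e-01, -1.24636159e-04,  1.95862684e-04,
        -1.01447298e-03],
       [ 2.21486877e-04,  2.59371632e-01, -9.65777566e-01,
        -1.42109444e-01],
       [ 0.00000000e+00,  0.00000000e+00,  0.00000000e+00,
         1.00000000e+00]])} 0.0187
```

View pics/top0.png

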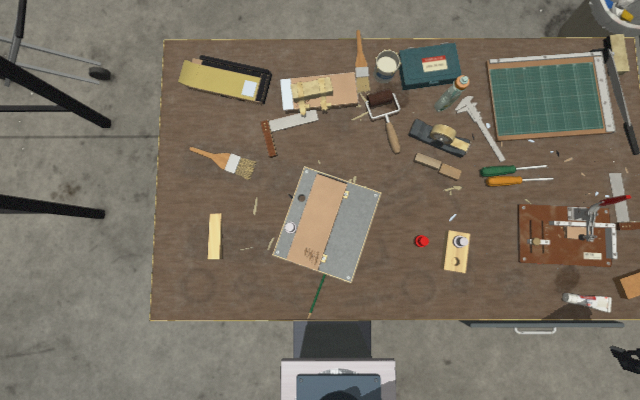

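View pics/scene0.png

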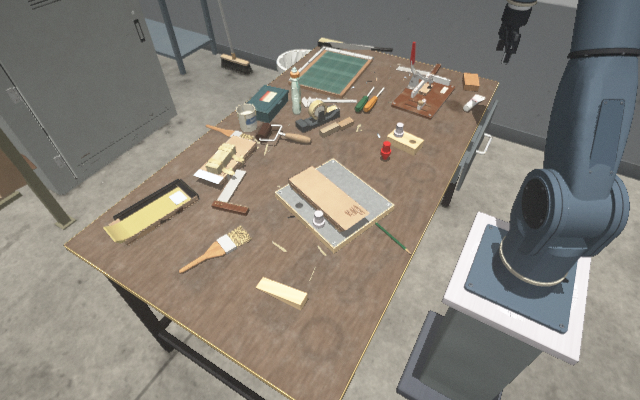

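The top view shows the board around (327,225), with the empty hole at about (301,198) and the fixed stop at (290,228). The wedge is at (215,236), the pin in its rack at (460,240) and a red decoy at (421,241). I'll zoom in next.

```bash
cat > h.py <<'E'
import numpy as np, cv2
from scipy.spatial.transform import Rotation as R
from cell import bot
def tool():
    s=bot.observe();q=s['tool_rot'];T=np.eye(4);T[:3,:3]=R.from_quat([q[1],q[2],q[3],q[0]]).as_matrix();T[:3,3]=s['tool_pos'];return T
def camT(n,TT=None):
    i=bot.camera_info(n);return i,(i['T'] if 'T' in i else (tool() if TT is None else TT)@i['mount'])
def ray(n,px,z,TT=None):
    i,T=camT(n,TT);f=200/np.tan(np.radians(i['fovy']/2))
    d=T[:3,:3]@np.array([(px[0]-i['cx'])/f,-(px[1]-i['cy'])/f,-1]);o=T[:3,3]
    return o+d*(z-o[2])/d[2]
def proj(n,p,TT=None):
    i,T=camT(n,TT);f=200/np.tan(np.radians(i['fovy']/2))
    c=T[:3,:3].T@(np.asarray(p)-T[:3,3]);return np.array([i['cx']-f*c[0]/c[2],i['cy']+f*c[1]/c[2]])
E
python3 - <<'E'
from h import *
t=cv2.imread('pics/top0.png');s=cv2.imread('pics/scene0.png')
a=cv2.resize(t[150:280,190:390],None,fx=4,fy=4,interpolation=cv2.INTER_CUBIC)[:,:800]
cv2.imwrite('pics/za.png',a)
for n,p,z in(('hole',(301,198),.024),('stop',(290,228),.07),('wedge',(215,236),.017),('pin',(460,240),.074),('red',(421,241),.066)):print(n,ray('top',p,z).round(3))
for p in ((305,168),(381,192),(350,282),(273,256)):print(ray('top',p,.024).round(3))
b=cv2.resize(s[265:315,245:320],None,fx=5,fy=5,interpolation=cv2.INTER_CUBIC)
c=cv2.resize(t[225:285,435:480],None,fx=4,fy=4,interpolation=cv2.INTER_CUBIC)
m=np.zeros((250,560,3),np.uint8);m[:250,:375]=b;m[:240,378:558]=c
cv2.imwrite('pics/zb.png',m)
E
```

```text
hole [0.603 0.101 0.024]
stop [0.516 0.128 0.07 ]
wedge [0.496 0.346 0.017]
pin [ 0.482 -0.329  0.074]
red [ 0.48  -0.227  0.066]
[0.691 0.09  0.024]
[ 0.62  -0.129  0.024]
[ 0.367 -0.036  0.024]
[0.44  0.179 0.024]
```

View pics/za.png

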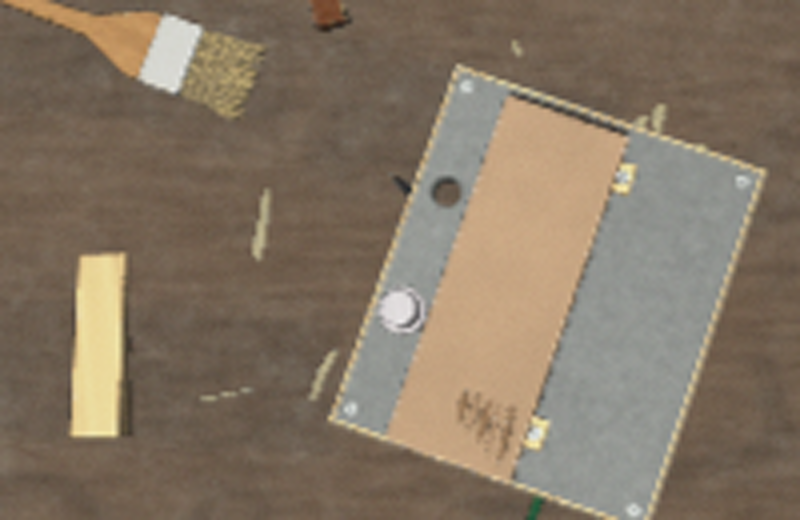

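View pics/zb.png

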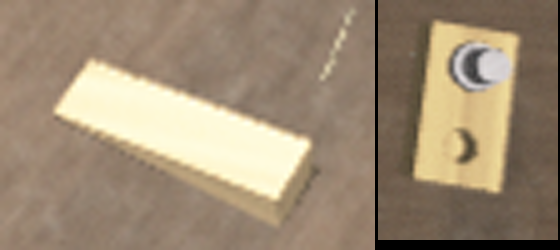

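The wedge's butt faces the robot and its thin tip points along world +x. The pin stands in the rack's upper hole. Next I'll fit the board, wedge and pin poses.

```bash
cat >> h.py <<'E'
def go(x,y,z,yaw):
    "delta/rot in tool axes from the present pose to a tool-down pose with tool x at yaw (deg)"
    T=tool();c,s=np.cos(np.radians(yaw)),np.sin(np.radians(yaw))
    G=np.array([[c,s,0],[s,-c,0],[0,0,-1]]);d=T[:3,:3].T@(np.array([x,y,z])-T[:3,3])
    r=R.from_matrix(T[:3,:3].T@G).as_rotvec();print('delta',d.round(4),'rot',r.round(4),'rows',np.ceil(max(np.linalg.norm(d)/.0417,np.degrees(np.linalg.norm(r))/7.16)))
def fit2(model,pts):
    m=np.array(model,float)[:,:2];p=np.array(pts)[:,:2];mc,pc=m.mean(0),p.mean(0);a,b=m-mc,p-pc
    th=np.arctan2((a[:,0]*b[:,1]-a[:,1]*b[:,0]).sum(),(a*b).sum());r=np.array([[np.cos(th),-np.sin(th)],[np.sin(th),np.cos(th)]])
    o=pc-r@mc;return o,np.degrees(th),(p-(m@r.T+o))*1000
E
python3 - <<'E'
from h import *
U=lambda p:((p[0]+.5)/4-.5+190,(p[1]+.5)/4-.5+150)
m=[(.11,-.135),(-.125,-.135),(.11,.135),(.086,-.045)]
o,th,e=fit2(m,[ray('top',U(p),.024) for p in((458,66),(766,170),(331,418),(446,192))]);print(o,th,e.round(1))
r=lambda p:np.array([[np.cos(np.radians(th)),-np.sin(np.radians(th))],[np.sin(np.radians(th)),np.cos(np.radians(th))]])@p+o
print('hole',r([.086,-.045]),'edge mid',r([-.025,0]))
# wedge: tip top corners z .004, butt top corners z .030
w=[ray('top',U((79,254)),.004),ray('top',U((126,254)),.004),ray('top',U((71,435)),.03),ray('top',U((119,436)),.03)]
print('wedge',fit2([(.065,.017),(.065,-.017),(-.065,.017),(-.065,-.017)],w))
# rack corners z .03, crop 4x from (435,225), pane offset 378
V=lambda p:((p[0]-378+.5)/4-.5+435,(p[1]+.5)/4-.5+225)
rk=[ray('top',V(p),.03) for p in((433,21),(520,36),(500,191),(414,177))]
print('rack c',np.mean(rk,0),[x.round(3) for x in rk]); print('knob top',ray('top',V((495,66)),.074))
go(.45,-.33,.25,22.8)
E
```

```text
[0.5337749  0.03353211] 70.56285319083332 [[-1.3 -0.2]
 [-0.1  0.4]
 [ 1.7 -1.1]
 [-0.3  0.9]]
hole [0.60482867 0.09965596] edge mid [0.52545559 0.00995694]
wedge (array([0.49809947, 0.34819291]), np.float64(2.532151310817222), array([[ 0.51763203,  0.3592828 ],
       [-1.1319361 ,  0.1321295 ],
       [ 1.46851153, -0.43486226],
       [-0.85420746, -0.05655004]]))
rack c [ 0.45135401 -0.33534664  0.03      ] [array([ 0.51 , -0.314,  0.03 ]), array([ 0.5  , -0.375,  0.03 ]), array([ 0.393, -0.356,  0.03 ]), array([ 0.402, -0.296,  0.03 ])]
knob top [ 0.47869917 -0.33956785  0.074     ]
delta [ 0.2865 -0.1958 -0.0192] rot [-0.0014  0.0001  0.0009] rows 9.0
```

Request:
carry_out([
  {"delta_pos":[0.31,-0.18,0.02],"grip":0.06},
  {"delta_pos":[0.31,-0.18,0.02],"grip":0.06},
  {"delta_pos":[0.31,-0.18,0.02],"grip":0.06},
  {"delta_pos":[0.31,-0.18,0.02],"grip":0.06},
  {"delta_pos":[0.31,-0.18,0.02],"grip":0.06},
  {"delta_pos":[0.31,-0.18,0.02],"grip":0.06},
  {"delta_pos":[0.31,-0.18,0.02],"grip":0.06},
  {"delta_pos":[0.31,-0.18,0.02],"grip":0.06},
], newtons=40)

```text
schema error: expected keys grip, delta_pos, rot
```

Request:
carry_out([
  {"delta_pos":[0,0,0],"grip":0.06},
  {"delta_pos":[0,0,0],"grip":0.06},
])

```text
schema error: expected keys grip, delta_pos, rot
```

```bash
python3 - <<'E'
from h import *
T=tool();im=bot.capture('wrist');cv2.imwrite('pics/w1.png',im);np.save('w1.npy',T)
s=bot.observe();print(s['time_s'],s['tool_pos'],s['width'],proj('wrist',[.479,-.33,.074],T),proj('wrist',[.479,-.33,.03],T))
E
```

```text
0.15 [ 0.26199388 -0.62170498  0.23062913] 0.08561705420280057 [  50.57434325 -271.39499779] [  93.82452504 -210.9106019 ]
```

View pics/w1.png

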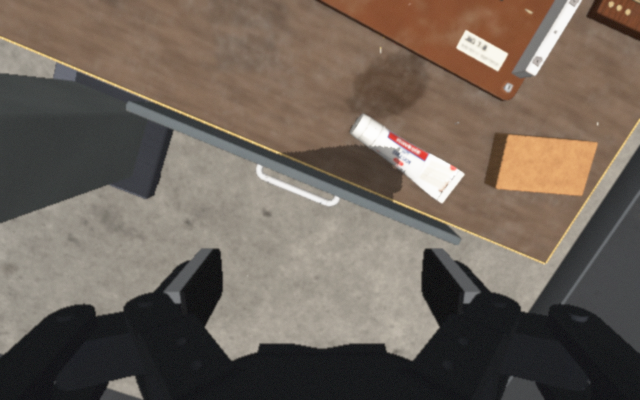

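The move was refused because each row needs `rot`, so the picture only shows the table edge below the start pose. I'll repeat the move with all three keys.

Request:
carry_out([
  {"delta_pos":[0.31,-0.18,0.02],"rot":[0,0,0],"grip":0.06},
  {"delta_pos":[0.31,-0.18,0.02],"rot":[0,0,0],"grip":0.06},
  {"delta_pos":[0.31,-0.18,0.02],"rot":[0,0,0],"grip":0.06},
  {"delta_pos":[0.31,-0.18,0.02],"rot":[0,0,0],"grip":0.06},
  {"delta_pos":[0.31,-0.18,0.02],"rot":[0,0,0],"grip":0.06},
  {"delta_pos":[0.31,-0.18,0.02],"rot":[0,0,0],"grip":0.06},
  {"delta_pos":[0.31,-0.18,0.02],"rot":[0,0,0],"grip":0.06},
  {"delta_pos":[0.31,-0.18,0.02],"rot":[0,0,0],"grip":0.06},
], newtons=40)

```text
time_s: 0.82
tool_pos: [0.4632, -0.3544, 0.2126]
tool_rot: [-0.0, 0.98, 0.198, -0.0]
force: [1.5, -0.7, -0.7]
width: 0.0598
gripper_force: 0.0
```

```bash
python3 - <<'E'
from h import *
go(.462,-.337,.2,22.8)
E
```

```text
delta [ 0.0056 -0.0165  0.0126] rot [-0.0002  0.0001  0.0007] rows 1.0
```

Request:
carry_out([
  {"delta_pos":[0.005,-0.016,0.0],"rot":[0,0,0],"grip":0.06},
  {"delta_pos":[0.005,-0.016,0.0],"rot":[0,0,0],"grip":0.06},
  {"delta_pos":[0.005,-0.016,0.0],"rot":[0,0,0],"grip":0.06},
])

```text
time_s: 1.07
tool_pos: [0.4612, -0.3384, 0.2126]
tool_rot: [-0.0, 0.98, 0.199, -0.0]
force: [0.2, 0.3, -0.1]
width: 0.0598
gripper_force: 0.0
```

```bash
python3 - <<'E'
from h import *
T=tool();im=bot.capture('wrist');cv2.imwrite('pics/w2.png',im);np.save('w2.npy',T)
s=bot.observe();print(s['time_s'],s['tool_pos'],s['width'],proj('wrist',[.479,-.33,.074],T),proj('wrist',[.479,-.33,.03],T))
E
```

```text
1.1167 [ 0.4606841  -0.33982682  0.21269959] 0.0603254703489792 [322.10480154 164.09413197] [322.07685415 156.82929772]
```

View pics/w2.png

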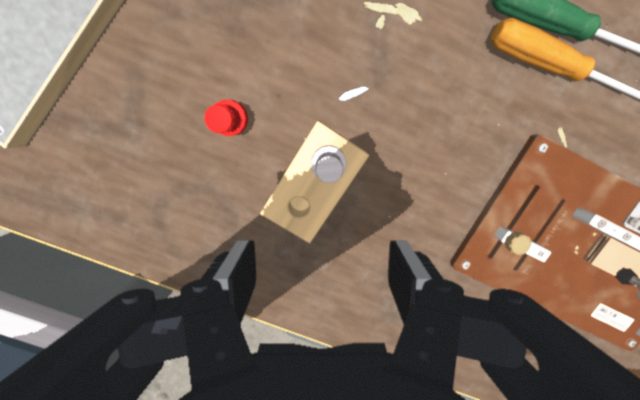

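The wrist view shows the knob top at about (331,168), the rack's corners at (318,121), (369,156), (310,243) and (261,214), and its empty hole at (300,207).

```bash
python3 - <<'E'
from h import *
T=np.load('w2.npy')
rk=[ray('wrist',p,.03,T) for p in((318,121),(369,156),(310,243),(261,214))]
o,th,e=fit2([(.03,-.055),(-.03,-.055),(-.03,.055),(.03,.055)],rk);print(o,th,e.round(1))
print(fit2([(-.03,.055),(-.03,-.055),(.03,-.055),(.03,.055)],rk)[:2])
print('hole',ray('wrist',(300,207),.03,T),'knob',ray('wrist',(331,168),.074,T),ray('wrist',(329,161),.044,T))
g=cv2.cvtColor(cv2.imread('pics/w2.png'),cv2.COLOR_BGR2HSV)[130:200,290:370]
m=((g[...,1]<60)&(g[...,2]>60)).astype(np.uint8)
n,l,st,c=cv2.connectedComponentsWithStats(m)
for k in range(1,n):
    if st[k,4]>30:print(st[k],c[k]+[290,130])
E
```

```text
[ 0.44939713 -0.33353407] 80.38012463737758 [[ 0.3  0.1]
 [-0.9  0.3]
 [ 0.3  0.1]
 [ 0.2 -0.5]]
(array([ 0.44939713, -0.33353407]), np.float64(-99.52095122691102))
hole [ 0.42298599 -0.32933167  0.03      ] knob [ 0.47887447 -0.33831333  0.074     ] [ 0.47973998 -0.33675391  0.044     ]
[   0    0   57   53 2014] [320.71300894 156.51191658]
```

```bash
python3 - <<'E'
from h import *
go(.478,-.338,.047,22.8)
E
```

```text
delta [0.0168 0.005  0.1657] rot [0.0002 0.0005 0.0012] rows 4.0
```

Request:
carry_out([
  {"delta_pos":[0.017,0.005,0.03],"rot":[0,0,0],"grip":0.06},
  {"delta_pos":[0.017,0.005,0.07],"rot":[0,0,0],"grip":0.06},
  {"delta_pos":[0.017,0.005,0.11],"rot":[0,0,0],"grip":0.06},
  {"delta_pos":[0.017,0.005,0.14],"rot":[0,0,0],"grip":0.06},
  {"delta_pos":[0.017,0.005,0.155],"rot":[0,0,0],"grip":0.06},
  {"delta_pos":[0.017,0.005,0.166],"rot":[0,0,0],"grip":0.06},
  {"delta_pos":[0.017,0.005,0.166],"rot":[0,0,0],"grip":0.06},
  {"delta_pos":[0.017,0.005,0.166],"rot":[0,0,0],"grip":0.06},
])

```text
time_s: 1.78
tool_pos: [0.4782, -0.3387, 0.0469]
tool_rot: [0.0, 0.98, 0.197, -0.0]
force: [-0.2, -0.1, 0.6]
width: 0.06
gripper_force: 0.0
```

Request:
carry_out([
  {"delta_pos":[0,0,0],"rot":[0,0,0],"grip":0.0},
  {"delta_pos":[0,0,0],"rot":[0,0,0],"grip":0.0},
  {"delta_pos":[0,0,0],"rot":[0,0,0],"grip":0.0},
  {"delta_pos":[0,0,0],"rot":[0,0,0],"grip":0.0},
  {"delta_pos":[0,0,0],"rot":[0,0,0],"grip":0.0},
])

```text
time_s: 2.2
tool_pos: [0.479, -0.3381, 0.0481]
tool_rot: [0.001, 0.98, 0.198, 0.001]
force: [-0.5, 0.4, 5.5]
width: 0.0227
gripper_force: 38.9
```

Request:
carry_out([
  {"delta_pos":[0,0,-0.01],"rot":[0,0,0],"grip":0.0},
  {"delta_pos":[0,0,-0.03],"rot":[0,0,0],"grip":0.0},
  {"delta_pos":[0,0,-0.06],"rot":[0,0,0],"grip":0.0},
  {"delta_pos":[0,0,-0.1],"rot":[0,0,0],"grip":0.0},
  {"delta_pos":[0,0,-0.12],"rot":[0,0,0],"grip":0.0},
  {"delta_pos":[0,0,-0.12],"rot":[0,0,0],"grip":0.0},
])

```text
time_s: 2.7
tool_pos: [0.4807, -0.3391, 0.1727]
tool_rot: [0.003, 0.98, 0.198, 0.003]
force: [0.8, -0.5, -0.5]
width: 0.0227
gripper_force: 39.8
```

```bash
python3 - <<'E'
from h import *
s=bot.observe();print(s['width'],s['gripper_force'],s['tool_pos'])
go(.58,.06,.168,70.6)
E
```

```text
0.022691975909097772 39.84912872314453 [ 0.48066519 -0.3390533   0.17274726]
delta [ 0.2464 -0.3292  0.0036] rot [ 0.009  -0.0019 -0.8336] rows 10.0
```

Request:
carry_out([
  {"delta_pos":[0.246,-0.329,0],"rot":[0,0,-0.834],"grip":0.0},
  {"delta_pos":[0.246,-0.329,0],"rot":[0,0,-0.834],"grip":0.0},
  {"delta_pos":[0.246,-0.329,0],"rot":[0,0,-0.834],"grip":0.0},
  {"delta_pos":[0.246,-0.329,0],"rot":[0,0,-0.834],"grip":0.0},
  {"delta_pos":[0.246,-0.329,0],"rot":[0,0,-0.834],"grip":0.0},
  {"delta_pos":[0.246,-0.329,0],"rot":[0,0,-0.834],"grip":0.0},
  {"delta_pos":[0.246,-0.329,0],"rot":[0,0,-0.834],"grip":0.0},
  {"delta_pos":[0.246,-0.329,0],"rot":[0,0,-0.834],"grip":0.0},
])

```text
time_s: 3.37
tool_pos: [0.5585, -0.0123, 0.1669]
tool_rot: [0.0, 0.814, 0.58, -0.0]
force: [0.5, -0.6, -1.0]
width: 0.0226
gripper_force: 39.8
```

```bash
python3 - <<'E'
from h import *
go(.58,.05,.168,70.6)
E
```

```text
delta [ 0.0659 -0.     -0.0011] rot [-0.0001  0.0002  0.0059] rows 2.0
```

Request:
carry_out([
  {"delta_pos":[0.09,0,0],"rot":[0,0,0.006],"grip":0.0},
  {"delta_pos":[0.09,0,0],"rot":[0,0,0.006],"grip":0.0},
  {"delta_pos":[0.09,0,0],"rot":[0,0,0.006],"grip":0.0},
  {"delta_pos":[0.09,0,0],"rot":[0,0,0.006],"grip":0.0},
  {"delta_pos":[0.09,0,0],"rot":[0,0,0.006],"grip":0.0},
])

```text
time_s: 3.78
tool_pos: [0.5881, 0.0711, 0.1665]
tool_rot: [-0.0, 0.817, 0.576, -0.001]
force: [0.2, -0.6, -0.8]
width: 0.0226
gripper_force: 39.8
```

```bash
python3 - <<'E'
from h import *
T=tool();im=bot.capture('wrist');cv2.imwrite('pics/w3.png',im);np.save('w3.npy',T)
print(T[:3,3],proj('wrist',[.6048,.0997,.024],T))
E
```

```text
[0.58809695 0.07108974 0.16645969] [329.88837671 149.18841662]
```

View pics/w3.png

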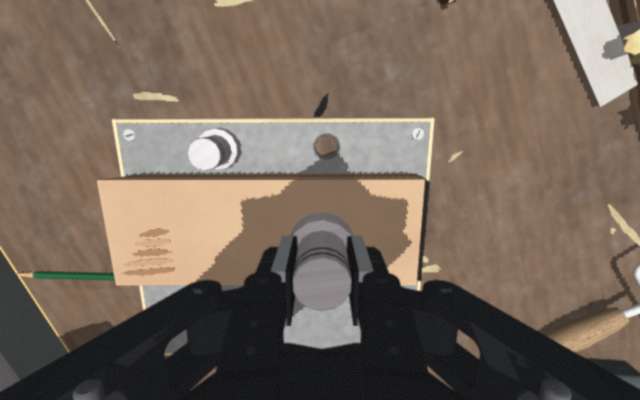

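The empty hole is at about (327,146), the board's near corners are at (113,120) and (434,119), and the pin hangs straight in the gripper.

```bash
python3 - <<'E'
from h import *
T=np.load('w3.npy');im=cv2.imread('pics/w3.png')
g=cv2.cvtColor(im,cv2.COLOR_BGR2HSV)[128:165,305:350]
m=((g[...,1]>60)).astype(np.uint8);n,l,st,c=cv2.connectedComponentsWithStats(m)
print([(st[k],c[k]+[305,128]) for k in range(1,n) if st[k,4]>40])
for p in((327,146),(326,145)):print('hole',ray('wrist',p,.024,T))
o,th,e=fit2([(.11,.135),(.11,-.135),(.086,-.045)],[ray('wrist',p,.024,T) for p in((113,120),(434,119),(327,145.5))]);print(o,th,e.round(1))
a=np.radians(th);print('hole fit',o+[np.cos(a)*.086+np.sin(a)*.045,np.sin(a)*.086-np.cos(a)*.045])
f=332
for z,r in((-.027,.012),(.003,.017),(.017,.017),(.030,.010),(.039,.0065)):
  print(z,[proj('wrist',T[:3,:3]@[dx,0,z]+T[:3,3],T).round(0) for dx in(-r,0,r)])
E
```

```text
[(array([ 11,   8,  21,  19, 318], dtype=int32), array([326.13836478, 145.05031447]))]
hole [0.6033754  0.10307998 0.024     ]
hole [0.60285464 0.10416349 0.024     ]
[0.53230217 0.03575747] 70.64990339664843 [[ 1.  -0.9]
 [-1.3 -0.6]
 [ 0.3  1.5]]
hole fit [0.60325538 0.10198919]
-0.027 [array([324., 313.]), array([324., 286.]), array([324., 258.])]
0.003 [array([324., 286.]), array([324., 253.]), array([324., 219.])]
0.017 [array([323., 272.]), array([324., 242.]), array([324., 210.])]
0.03 [array([323., 249.]), array([323., 233.]), array([323., 215.])]
0.039 [array([323., 238.]), array([323., 227.]), array([323., 216.])]
```

```bash
python3 - <<'E'
from h import *
go(.6035,.1022,.074,70.6)
E
```

```text
delta [0.0359 0.0037 0.0924] rot [-0.0006  0.0014 -0.0059] rows 3.0
```

Request:
carry_out([
  {"delta_pos":[0.036,0.004,0.0],"rot":[0,0.001,-0.006],"grip":0.0},
  {"delta_pos":[0.036,0.004,0.02],"rot":[0,0.001,-0.006],"grip":0.0},
  {"delta_pos":[0.036,0.004,0.05],"rot":[0,0.001,-0.006],"grip":0.0},
  {"delta_pos":[0.036,0.004,0.075],"rot":[0,0.001,-0.006],"grip":0.0},
  {"delta_pos":[0.036,0.004,0.085],"rot":[0,0.001,-0.006],"grip":0.0},
  {"delta_pos":[0.036,0.004,0.092],"rot":[0,0.001,-0.006],"grip":0.0},
  {"delta_pos":[0.036,0.004,0.092],"rot":[0,0.001,-0.006],"grip":0.0},
  {"delta_pos":[0.036,0.004,0.092],"rot":[0,0.001,-0.006],"grip":0.0},
])

```text
time_s: 4.5
tool_pos: [0.605, 0.1028, 0.0756]
tool_rot: [-0.0, 0.816, 0.578, 0.001]
force: [-0.1, 0.1, -0.6]
width: 0.0227
gripper_force: 39.8
```

Request:
carry_out([
  {"delta_pos":[0,0,0.004],"rot":[0,0,0],"grip":0.0},
  {"delta_pos":[0,0,0.008],"rot":[0,0,0],"grip":0.0},
  {"delta_pos":[0,0,0.012],"rot":[0,0,0],"grip":0.0},
  {"delta_pos":[0,0,0.016],"rot":[0,0,0],"grip":0.0},
  {"delta_pos":[0,0,0.016],"rot":[0,0,0],"grip":0.0},
])

```text
time_s: 4.92
tool_pos: [0.6041, 0.1033, 0.058]
tool_rot: [-0.0, 0.816, 0.578, -0.0]
force: [-0.8, -0.5, -2.0]
width: 0.0225
gripper_force: 39.8
```

Request:
carry_out([
  {"delta_pos":[0,0,0.003],"rot":[0,0,0],"grip":0.0},
  {"delta_pos":[0,0,0.006],"rot":[0,0,0],"grip":0.0},
  {"delta_pos":[0,0,0.009],"rot":[0,0,0],"grip":0.0},
  {"delta_pos":[0,0,0.009],"rot":[0,0,0],"grip":0.0},
])

```text
time_s: 5.25
tool_pos: [0.6042, 0.1033, 0.049]
tool_rot: [-0.0, 0.816, 0.578, 0.0]
force: [-0.2, -1.5, -1.1]
width: 0.0226
gripper_force: 39.9
```

Request:
carry_out([
  {"delta_pos":[0,0,0.003],"rot":[0,0,0],"grip":0.0},
  {"delta_pos":[0,0,0.006],"rot":[0,0,0],"grip":0.0},
  {"delta_pos":[0,0,0.008],"rot":[0,0,0],"grip":0.0},
  {"delta_pos":[0,0,0.008],"rot":[0,0,0],"grip":0.0},
])

```text
time_s: 5.58
tool_pos: [0.6044, 0.1033, 0.0421]
tool_rot: [-0.0, 0.816, 0.578, 0.0]
force: [-2.5, -1.0, 6.2]
width: 0.023
gripper_force: 40.5
```

The pin seated at the expected height with 6 N of contact. Releasing it.

Request:
carry_out([
  {"delta_pos":[0,0,-0.001],"rot":[0,0,0],"grip":0.045},
  {"delta_pos":[0,0,-0.001],"rot":[0,0,0],"grip":0.045},
  {"delta_pos":[0,0,-0.001],"rot":[0,0,0],"grip":0.045},
  {"delta_pos":[0,0,-0.001],"rot":[0,0,0],"grip":0.045},
  {"delta_pos":[0,0,-0.001],"rot":[0,0,0],"grip":0.045},
  {"delta_pos":[0,0,-0.001],"rot":[0,0,0],"grip":0.045},
  {"delta_pos":[0,0,-0.001],"rot":[0,0,0],"grip":0.045},
  {"delta_pos":[0,0,-0.001],"rot":[0,0,0],"grip":0.045},
])

```text
time_s: 6.25
tool_pos: [0.6045, 0.1034, 0.0427]
tool_rot: [-0.0, 0.816, 0.578, 0.0]
force: [-0.0, 0.1, -0.1]
width: 0.0449
gripper_force: 0.0
```

Request:
carry_out([
  {"delta_pos":[0,0,-0.02],"rot":[0,0,0],"grip":0.045},
  {"delta_pos":[0,0,-0.05],"rot":[0,0,0],"grip":0.06},
  {"delta_pos":[0,0,-0.09],"rot":[0,0,0],"grip":0.06},
  {"delta_pos":[0,0,-0.13],"rot":[0,0,0],"grip":0.06},
  {"delta_pos":[0,0,-0.14],"rot":[0,0,0],"grip":0.06},
  {"delta_pos":[0,0,-0.14],"rot":[0,0,0],"grip":0.06},
])

```text
time_s: 6.75
tool_pos: [0.6065, 0.1038, 0.1867]
tool_rot: [0.001, 0.816, 0.578, 0.004]
force: [0.2, -0.3, -0.8]
width: 0.0602
gripper_force: 0.0
```

```bash
python3 - <<'E'
from h import *
T=tool();im=bot.capture('wrist');np.save('w4.npy',T);s=bot.capture('top')
a=np.zeros((560,800,3),np.uint8);a[:400,:640]=im;a[400:,:400]=cv2.resize(s[190:230,270:370],None,fx=4,fy=4,interpolation=cv2.INTER_CUBIC)
b=cv2.resize(s[205:265,190:240],None,fx=3,fy=3,interpolation=cv2.INTER_CUBIC)[:160];a[400:,420:570]=b
cv2.imwrite('pics/w4.png',a);print(T[:3,3])
go(.463,.3466,.16,2.5)
E
```

```text
[0.60647362 0.10382298 0.18673981]
delta [ 0.1828 -0.2141  0.0228] rot [-2.0000e-04 -1.2000e-03  1.1891e+00] rows 10.0
```

View pics/w4.png

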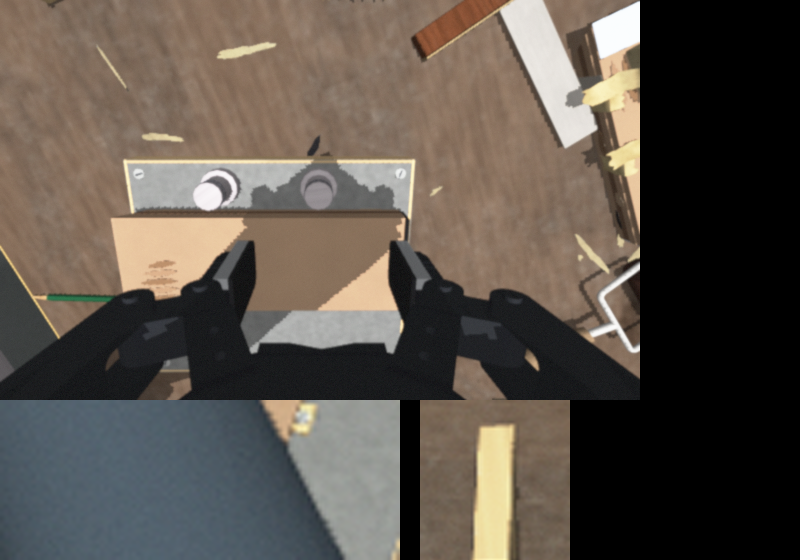

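The pin stands upright in the hole at (318,188), level with the fixed stop. Next is the wedge.

Request:
carry_out([
  {"delta_pos":[0.183,-0.214,0],"rot":[0,0,1.189],"grip":0.06},
  {"delta_pos":[0.183,-0.214,0],"rot":[0,0,1.189],"grip":0.06},
  {"delta_pos":[0.183,-0.214,0],"rot":[0,0,1.189],"grip":0.06},
  {"delta_pos":[0.183,-0.214,0],"rot":[0,0,1.189],"grip":0.06},
  {"delta_pos":[0.183,-0.214,0],"rot":[0,0,1.189],"grip":0.06},
  {"delta_pos":[0.183,-0.214,0],"rot":[0,0,1.189],"grip":0.06},
  {"delta_pos":[0.183,-0.214,0],"rot":[0,0,1.189],"grip":0.06},
  {"delta_pos":[0.183,-0.214,0],"rot":[0,0,1.189],"grip":0.06},
])

```text
time_s: 7.52
tool_pos: [0.4573, 0.3541, 0.1809]
tool_rot: [-0.002, 0.993, 0.118, -0.002]
force: [-0.3, 0.8, 0.2]
width: 0.0601
gripper_force: 0.0
```

```bash
python3 - <<'E'
from h import *
go(.463,.3466,.187,2.5)
E
```

```text
delta [ 0.0037  0.0085 -0.0061] rot [-0.0032  0.0039  0.193 ] rows 2.0
```

Request:
carry_out([
  {"delta_pos":[0.004,0.008,0],"rot":[-0.003,0.004,0.193],"grip":0.06},
  {"delta_pos":[0.004,0.008,0],"rot":[-0.003,0.004,0.193],"grip":0.06},
  {"delta_pos":[0.004,0.008,0],"rot":[-0.003,0.004,0.193],"grip":0.06},
  {"delta_pos":[0.004,0.008,0],"rot":[-0.003,0.004,0.193],"grip":0.06},
  {"delta_pos":[0.004,0.008,0],"rot":[-0.003,0.004,0.193],"grip":0.06},
])

```text
time_s: 7.93
tool_pos: [0.4685, 0.3398, 0.1819]
tool_rot: [0.001, 1.0, 0.021, 0.002]
force: [-0.4, -0.3, -0.2]
width: 0.0599
gripper_force: 0.0
```

```bash
python3 - <<'E'
from h import *
T=tool();im=bot.capture('wrist');cv2.imwrite('pics/w5.png',im);np.save('w5.npy',T);print(T[:3,3])
g=cv2.cvtColor(im,cv2.COLOR_BGR2HSV);m=((g[...,0]>12)&(g[...,0]<35)&(g[...,1]>60)&(g[...,2]>140)).astype(np.uint8)
n,l,st,c=cv2.connectedComponentsWithStats(m)
for k in range(1,n):
  if st[k,4]>800:
    print(st[k],c[k],cv2.boxPoints(cv2.minAreaRect(np.argwhere(l==k)[:,::-1].astype(np.float32))).round(0).tolist())
w=[(.065,.017,.004),(.065,-.017,.004),(-.065,-.017,.03),(-.065,.017,.03)]
a=np.radians(2.5);Rm=np.array([[np.cos(a),-np.sin(a)],[np.sin(a),np.cos(a)]])
print([proj('wrist',[*(Rm@p[:2]+[.498,.348]),p[2]],T).round(0) for p in w])
E
```

```text
[0.46851737 0.33984645 0.18192611]
[  109     0   531   357 96734] [353.18256249 151.18941634] [[109.0, 0.0], [639.0, 0.0], [639.0, 356.0], [109.0, 356.0]]
[array([296.,  75.]), array([333.,  75.]), array([333., 220.]), array([297., 220.])]
```

View pics/w5.png

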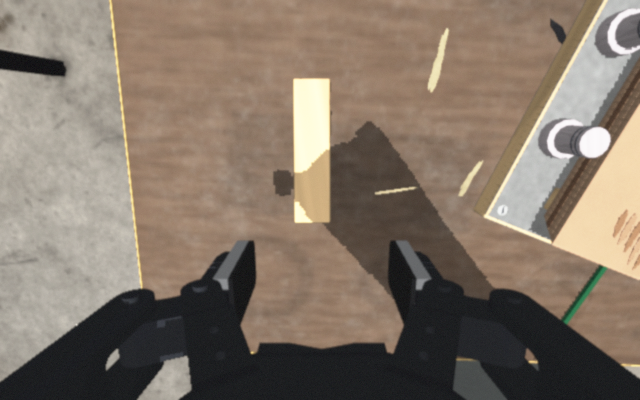

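The wedge's corners are at (293,79), (330,79), (330,222) and (294,222), about 3 px left of and below the prediction. So the wedge sits at (0.495, 0.351) with yaw 2.4°.

```bash
python3 - <<'E'
from h import *
go(.455,.3493,.003,2.4)
E
```

```text
delta [-0.0139 -0.0104  0.1791] rot [ 0.0023 -0.0036  0.0001] rows 5.0
```

Request:
carry_out([
  {"delta_pos":[-0.014,-0.01,0.03],"rot":[0.002,-0.004,0],"grip":0.06},
  {"delta_pos":[-0.014,-0.01,0.07],"rot":[0.002,-0.004,0],"grip":0.06},
  {"delta_pos":[-0.014,-0.01,0.11],"rot":[0.002,-0.004,0],"grip":0.06},
  {"delta_pos":[-0.014,-0.01,0.14],"rot":[0.002,-0.004,0],"grip":0.06},
  {"delta_pos":[-0.014,-0.01,0.16],"rot":[0.002,-0.004,0],"grip":0.06},
  {"delta_pos":[-0.014,-0.01,0.172],"rot":[0.002,-0.004,0],"grip":0.06},
  {"delta_pos":[-0.014,-0.01,0.175],"rot":[0.002,-0.004,0],"grip":0.06},
  {"delta_pos":[-0.014,-0.01,0.175],"rot":[0.002,-0.004,0],"grip":0.06},
])

```text
time_s: 8.65
tool_pos: [0.4554, 0.349, 0.0075]
tool_rot: [0.0, 1.0, 0.02, -0.0]
force: [-0.8, -0.3, -0.5]
width: 0.0598
gripper_force: 0.0
```

```bash
python3 - <<'E'
from h import *
go(.455,.3493,.003,2.4)
E
```

```text
delta [-0.0004 -0.0003  0.0045] rot [ 0.0001  0.0001 -0.0018] rows 1.0
```

Request:
carry_out([
  {"delta_pos":[0,0,0.0045],"rot":[0,0,0],"grip":0.06},
  {"delta_pos":[0,0,0.0045],"rot":[0,0,0],"grip":0.06},
  {"delta_pos":[0,0,0.0045],"rot":[0,0,0],"grip":0.0},
  {"delta_pos":[0,0,0.0045],"rot":[0,0,0],"grip":0.0},
  {"delta_pos":[0,0,0.0045],"rot":[0,0,0],"grip":0.0},
  {"delta_pos":[0,0,0.0045],"rot":[0,0,0],"grip":0.0},
  {"delta_pos":[0,0,0.0045],"rot":[0,0,0],"grip":0.0},
], newtons=80)

```text
time_s: 9.23
tool_pos: [0.4559, 0.3496, 0.0046]
tool_rot: [-0.001, 1.0, 0.02, 0.001]
force: [-1.2, -1.0, 8.1]
width: 0.0327
gripper_force: 80.3
```

Request:
carry_out([
  {"delta_pos":[0,0,-0.01],"rot":[0,0,0],"grip":0.0},
  {"delta_pos":[0,0,-0.03],"rot":[0,0,0],"grip":0.0},
  {"delta_pos":[0,0,-0.06],"rot":[0,0,0],"grip":0.0},
  {"delta_pos":[0,0,-0.09],"rot":[0,0,0],"grip":0.0},
  {"delta_pos":[0,0,-0.12],"rot":[0,0,0],"grip":0.0},
  {"delta_pos":[0,0,-0.13],"rot":[0,0,0],"grip":0.0},
  {"delta_pos":[0,0,-0.13],"rot":[0,0,0],"grip":0.0},
])

```text
time_s: 9.82
tool_pos: [0.4567, 0.3502, 0.137]
tool_rot: [-0.002, 1.0, 0.02, 0.003]
force: [1.0, 0.3, -1.7]
width: 0.0325
gripper_force: 79.4
```

```bash
python3 - <<'E'
from h import *
# board pose refined: hole at (.6044,.1033), yaw 70.6
a=np.radians(70.6);Rm=np.array([[np.cos(a),-np.sin(a)],[np.sin(a),np.cos(a)]]);o=np.array([.6044,.1033])-Rm@[.086,-.045];print('board',o)
# wedge grasped at -40: tip 105 ahead of TCP. tip at board x=-35 -> TCP board x=-140
for x in(-.140,-.078):print(x,Rm@[x,0]+o)
go(*(Rm@[-.145,.0]+o),.13,70.6)
E
```

```text
board [0.53338912 0.0371301 ]
-0.14 [ 0.48688656 -0.09492107]
-0.078 [ 0.50748055 -0.03644126]
delta [0.0107 0.4506 0.0052] rot [-5.0000e-04 -7.0000e-03 -1.1926e+00] rows 11.0
```

Request:
carry_out([
  {"delta_pos":[0.011,0.451,0],"rot":[0,-0.007,-1.193],"grip":0.0},
  {"delta_pos":[0.011,0.451,0],"rot":[0,-0.007,-1.193],"grip":0.0},
  {"delta_pos":[0.011,0.451,0],"rot":[0,-0.007,-1.193],"grip":0.0},
  {"delta_pos":[0.011,0.451,0],"rot":[0,-0.007,-1.193],"grip":0.0},
  {"delta_pos":[0.011,0.451,0],"rot":[0,-0.007,-1.193],"grip":0.0},
  {"delta_pos":[0.011,0.451,0],"rot":[0,-0.007,-1.193],"grip":0.0},
  {"delta_pos":[0.011,0.451,0],"rot":[0,-0.007,-1.193],"grip":0.0},
  {"delta_pos":[0.011,0.451,0],"rot":[0,-0.007,-1.193],"grip":0.0},
])

```text
time_s: 10.48
tool_pos: [0.4757, 0.0159, 0.1324]
tool_rot: [-0.0, 0.867, 0.498, -0.003]
force: [1.6, -0.8, -0.5]
width: 0.0327
gripper_force: 79.5
```

```bash
cat >> h.py <<'E'
YAW=70.6;_a=np.radians(YAW);RB=np.array([[np.cos(_a),-np.sin(_a)],[np.sin(_a),np.cos(_a)]]);OB=np.array([.6044,.1033])-RB@[.086,-.045]
def gob(x,y,z): print('board now',(RB.T@(tool()[:2,3]-OB)).round(4),tool()[2,3].round(4));go(*(RB@[x,y]+OB),z,YAW)
E
python3 -c "
from h import *
gob(-.145,0,.13)"
```

```text
board now [-0.0392  0.0474] 0.1324
delta [-0.0949  0.0665  0.0026] rot [-0.0042  0.0047 -0.1902] rows 3.0
```

Request:
carry_out([
  {"delta_pos":[-0.095,0.066,0],"rot":[-0.004,0.005,-0.19],"grip":0.0},
  {"delta_pos":[-0.095,0.066,0],"rot":[-0.004,0.005,-0.19],"grip":0.0},
  {"delta_pos":[-0.095,0.066,0],"rot":[-0.004,0.005,-0.19],"grip":0.0},
  {"delta_pos":[-0.095,0.066,0],"rot":[-0.004,0.005,-0.19],"grip":0.0},
  {"delta_pos":[-0.095,0.066,0],"rot":[-0.004,0.005,-0.19],"grip":0.0},
  {"delta_pos":[-0.095,0.066,0],"rot":[-0.004,0.005,-0.19],"grip":0.0},
  {"delta_pos":[-0.095,0.066,0],"rot":[-0.004,0.005,-0.19],"grip":0.0},
])

```text
time_s: 11.07
tool_pos: [0.4847, -0.0959, 0.1331]
tool_rot: [-0.0, 0.817, 0.576, 0.001]
force: [-0.1, 0.2, -0.2]
width: 0.0324
gripper_force: 79.4
```

```bash
python3 -c "
from h import *
gob(-.145,0,.034)"
```

```text
board now [-0.1417  0.0017] 0.1331
delta [-0.0034  0.0017  0.0991] rot [ 0.0003 -0.0013 -0.0047] rows 3.0
```

Request:
carry_out([
  {"delta_pos":[-0.003,0.002,0.03],"rot":[0,-0.001,-0.005],"grip":0.0},
  {"delta_pos":[-0.003,0.002,0.06],"rot":[0,-0.001,-0.005],"grip":0.0},
  {"delta_pos":[-0.003,0.002,0.085],"rot":[0,-0.001,-0.005],"grip":0.0},
  {"delta_pos":[-0.003,0.002,0.095],"rot":[0,-0.001,-0.005],"grip":0.0},
  {"delta_pos":[-0.003,0.002,0.099],"rot":[0,-0.001,-0.005],"grip":0.0},
  {"delta_pos":[-0.003,0.002,0.099],"rot":[0,-0.001,-0.005],"grip":0.0},
  {"delta_pos":[-0.003,0.002,0.099],"rot":[0,-0.001,-0.005],"grip":0.0},
])

```text
time_s: 11.65
tool_pos: [0.4866, -0.1004, 0.0353]
tool_rot: [0.001, 0.816, 0.578, 0.001]
force: [0.2, 0.5, -0.6]
width: 0.0326
gripper_force: 79.5
```

Request:
carry_out([
  {"delta_pos":[0,0,0.002],"rot":[0,0,0],"grip":0.0},
  {"delta_pos":[0,0,0.004],"rot":[0,0,0],"grip":0.0},
  {"delta_pos":[0,0,0.005],"rot":[0,0,0],"grip":0.0},
  {"delta_pos":[0,0,0.005],"rot":[0,0,0],"grip":0.0},
])

```text
time_s: 11.98
tool_pos: [0.4862, -0.1011, 0.0298]
tool_rot: [0.001, 0.817, 0.577, 0.001]
force: [0.4, -0.8, -1.0]
width: 0.0321
gripper_force: 79.5
```

```bash
python3 - <<'E'
from h import *
gob(-.145,0,.027)
T=tool();im=bot.capture('wrist');cv2.imwrite('pics/w6.png',im);np.save('w6.npy',T)
for x in(-.04,-.025):print(proj('wrist',[*(RB@[x,0]+OB),.03],T))
E
```

```text
board now [-0.146  -0.0014] 0.0298
delta [ 0.001  -0.0014  0.0028] rot [ 0.002   0.0001 -0.0018] rows 1.0
[320.07178703   0.58499521]
[319.94878262 -44.85562516]
```

View pics/w6.png

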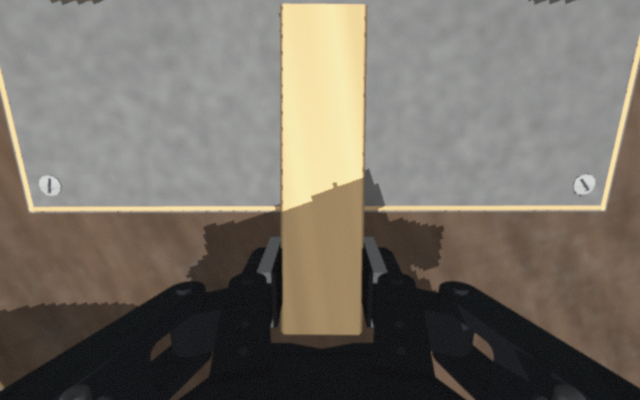

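The wedge is held straight over the board, its tip at about (324,3), which is close to board x -41 mm and centred. I'll lower it onto the board and slide it in.

Request:
carry_out([
  {"delta_pos":[0,0,0.001],"rot":[0.002,0,0],"grip":0.0},
  {"delta_pos":[0,0,0.0015],"rot":[0.002,0,0],"grip":0.0},
  {"delta_pos":[0.008,0,0.0015],"rot":[0.002,0,0],"grip":0.0},
  {"delta_pos":[0.016,0,0.0015],"rot":[0.002,0,0],"grip":0.0},
  {"delta_pos":[0.024,0,0.0015],"rot":[0.002,0,0],"grip":0.0},
  {"delta_pos":[0.03,0,0.0015],"rot":[0.002,0,0],"grip":0.0},
  {"delta_pos":[0.035,0,0.0015],"rot":[0.002,0,0],"grip":0.0},
  {"delta_pos":[0.035,0,0.0015],"rot":[0.002,0,0],"grip":0.0},
])

```text
time_s: 12.7
tool_pos: [0.4982, -0.0679, 0.0285]
tool_rot: [0.0, 0.817, 0.577, -0.0]
force: [-1.2, -0.1, 8.0]
width: 0.0327
gripper_force: 80.6
```

```bash
python3 - <<'E'
from h import *
gob(-.106,0,.0284);s=bot.observe();f=s['force'];print((RB.T@f[:2]).round(1),f[2].round(1),s['ft_torque'].round(2))
E
```

```text
board now [-0.1107 -0.0017] 0.0285
delta [ 0.0047 -0.0017  0.0001] rot [ 0.0004  0.0005 -0.0016] rows 1.0
[-0.5  1.1] 8.0 [ 0.1   0.26 -0.04]
```

Request:
carry_out([
  {"delta_pos":[0.003,0,0],"rot":[0,0,0],"grip":0.0},
  {"delta_pos":[0.006,0,0],"rot":[0,0,0],"grip":0.0},
  {"delta_pos":[0.009,0,0],"rot":[0,0,0],"grip":0.0},
  {"delta_pos":[0.012,0,0],"rot":[0,0,0],"grip":0.0},
  {"delta_pos":[0.012,0,0],"rot":[0,0,0],"grip":0.0},
  {"delta_pos":[0.012,0,0],"rot":[0,0,0],"grip":0.0},
])

```text
time_s: 13.2
tool_pos: [0.5017, -0.0578, 0.0285]
tool_rot: [0.0, 0.817, 0.577, -0.001]
force: [-2.4, -4.6, 9.2]
width: 0.0326
gripper_force: 80.7
```

Request:
carry_out([
  {"delta_pos":[0.002,0,0],"rot":[0,0,0],"grip":0.0},
  {"delta_pos":[0.004,0,0],"rot":[0,0,0],"grip":0.0},
  {"delta_pos":[0.004,0,0],"rot":[0,0,0],"grip":0.0},
  {"delta_pos":[0.004,0,0],"rot":[0,0,0],"grip":0.0},
])

```text
time_s: 13.53
tool_pos: [0.5022, -0.0559, 0.0285]
tool_rot: [0.001, 0.817, 0.576, -0.002]
force: [-3.5, -10.6, 11.5]
width: 0.0326
gripper_force: 80.9
```

Request:
carry_out([
  {"delta_pos":[0.002,0,0],"rot":[0,0,0],"grip":0.0},
  {"delta_pos":[0.004,0,0],"rot":[0,0,0],"grip":0.0},
  {"delta_pos":[0.004,0,0],"rot":[0,0,0],"grip":0.0},
  {"delta_pos":[0.004,0,0],"rot":[0,0,0],"grip":0.0},
])

```text
time_s: 13.87
tool_pos: [0.5034, -0.0526, 0.0285]
tool_rot: [0.001, 0.818, 0.576, -0.002]
force: [-4.9, -11.8, 11.6]
width: 0.0327
gripper_force: 81.0
```

```bash
python3 - <<'E'
from h import *
gob(-.08,0,.0284);s=bot.observe();f=s['force'];print((RB.T@f[:2]).round(1),f[2].round(1),s['ft_torque'].round(2))
cv2.imwrite('pics/s7.png',bot.capture('scene'));cv2.imwrite('pics/t7.png',bot.capture('top'))
E
```

```text
board now [-0.0946 -0.0015] 0.0285
delta [ 0.0146 -0.0016  0.0001] rot [-0.0009  0.0043 -0.0051] rows 1.0
[-12.8   0.7] 11.6 [-2.21  0.75 -0.02]
```

Request:
carry_out([
  {"delta_pos":[0.002,0,0],"rot":[0,0,0],"grip":0.0},
  {"delta_pos":[0.004,0,0],"rot":[0,0,0],"grip":0.0},
  {"delta_pos":[0.004,0,0],"rot":[0,0,0],"grip":0.0},
  {"delta_pos":[0.004,0,0],"rot":[0,0,0],"grip":0.0},
])

```text
time_s: 14.3
tool_pos: [0.5046, -0.049, 0.0285]
tool_rot: [0.001, 0.818, 0.576, -0.002]
force: [-3.5, -12.0, 11.2]
width: 0.0325
gripper_force: 81.0
```

Request:
carry_out([
  {"delta_pos":[0.002,0,0],"rot":[0,0,0],"grip":0.0},
  {"delta_pos":[0.004,0,0],"rot":[0,0,0],"grip":0.0},
  {"delta_pos":[0.004,0,0],"rot":[0,0,0],"grip":0.0},
  {"delta_pos":[0.004,0,0],"rot":[0,0,0],"grip":0.0},
])

```text
time_s: 14.63
tool_pos: [0.506, -0.0453, 0.0285]
tool_rot: [0.001, 0.818, 0.576, -0.002]
force: [-3.9, -12.3, 11.9]
width: 0.0325
gripper_force: 81.0
```

```bash
python3 - <<'E'
from h import *
gob(-.081,0,.0284);s=bot.observe();f=s['force'];print((RB.T@f[:2]).round(1),f[2].round(1),s['ft_torque'].round(2))
T=tool();im=bot.capture('wrist');cv2.imwrite('pics/w8.png',im);np.save('w8.npy',T)
for x in(-.027,-.024,-.021):print(x,proj('wrist',[*(RB@[x,0]+OB),.064],T).round(0))
for x in (100,200,250,320,400,450,540):
  c=cv2.cvtColor(im,cv2.COLOR_BGR2HSV)[:,x-3:x+4].mean(1);d=np.abs(c[5:,1]-c[:-5,1]);print(x,(np.argsort(-d)[:6]+2).tolist(),c[0:200:20,1].round(0).tolist())
E
```

```text
board now [-0.0868 -0.0015] 0.0285
delta [ 0.0058 -0.0015  0.0001] rot [-0.001   0.0046 -0.0053] rows 1.0
[-12.9  -0.4] 11.9 [-2.35  0.85 -0.02]
-0.027 [319. 130.]
-0.024 [319. 120.]
-0.021 [319. 111.]
100 [154, 155, 317, 318, 153, 316] [86.0, 87.0, 86.0, 87.0, 87.0, 87.0, 84.0, 79.0, 3.0, 3.0]
200 [113, 114, 112, 115, 111, 282] [89.0, 87.0, 88.0, 86.0, 87.0, 87.0, 4.0, 3.0, 2.0, 4.0]
250 [112, 113, 114, 115, 111, 116] [88.0, 88.0, 88.0, 87.0, 87.0, 86.0, 3.0, 3.0, 4.0, 4.0]
320 [347, 346, 348, 349, 356, 351] [87.0, 87.0, 88.0, 87.0, 86.0, 87.0, 87.0, 86.0, 84.0, 91.0]
400 [113, 112, 114, 115, 111, 273] [88.0, 88.0, 88.0, 88.0, 87.0, 87.0, 3.0, 2.0, 3.0, 2.0]
450 [111, 112, 110, 113, 280, 109] [87.0, 88.0, 89.0, 88.0, 87.0, 87.0, 3.0, 5.0, 3.0, 2.0]
540 [152, 316, 151, 153, 315, 317] [87.0, 87.0, 87.0, 87.0, 86.0, 87.0, 86.0, 43.0, 2.0, 3.0]
```

```bash
python3 - <<'E'
from h import *
for n in('w6','w8'):
  im=cv2.imread(f'pics/{n}.png');c=cv2.cvtColor(im,cv2.COLOR_BGR2HSV)[320:365,317:324].mean(1);v=im[320:365,317:324].mean((1,2))
  print(n,c[::2,1].round(0).tolist(),v[::2].round(0).tolist())
a=cv2.imread('pics/w8.png');cv2.imwrite('pics/w8v.png',a)
E
```

```text
w6 [97.0, 97.0, 98.0, 96.0, 98.0, 98.0, 97.0, 97.0, 85.0, 84.0, 85.0, 83.0, 82.0, 82.0, 64.0, 32.0, 33.0, 37.0, 35.0, 41.0, 36.0, 38.0, 37.0] [133.0, 133.0, 132.0, 133.0, 132.0, 132.0, 132.0, 102.0, 56.0, 53.0, 54.0, 54.0, 54.0, 53.0, 36.0, 20.0, 20.0, 18.0, 21.0, 20.0, 21.0, 21.0, 20.0]
w8 [96.0, 98.0, 99.0, 98.0, 97.0, 99.0, 99.0, 98.0, 87.0, 83.0, 86.0, 84.0, 83.0, 83.0, 59.0, 26.0, 40.0, 67.0, 50.0, 43.0, 54.0, 44.0, 43.0] [124.0, 123.0, 123.0, 123.0, 124.0, 122.0, 123.0, 101.0, 51.0, 47.0, 46.0, 46.0, 48.0, 47.0, 32.0, 20.0, 17.0, 16.0, 18.0, 18.0, 17.0, 18.0, 18.0]
```

View pics/w8v.png

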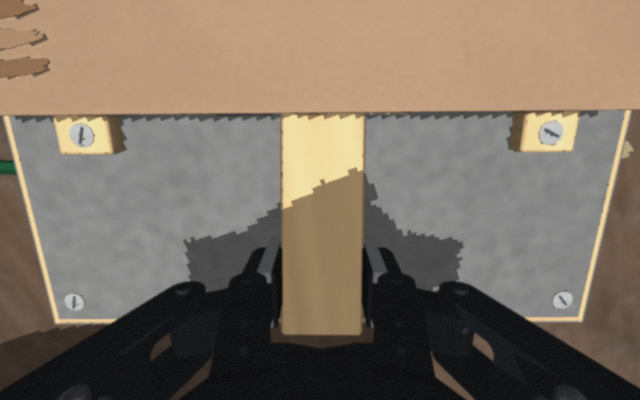

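The form is square, with its edge at row 114 (board x about -22 mm, against the stops). The wedge hasn't slipped in the grip, since its butt is still at row 335. The estimated lift is about 2 mm, so I'll go about 7 mm further.

Request:
carry_out([
  {"delta_pos":[0.002,0,0],"rot":[0,0,0],"grip":0.0},
  {"delta_pos":[0.004,0,0],"rot":[0,0,0],"grip":0.0},
  {"delta_pos":[0.006,0,0],"rot":[0,0,0],"grip":0.0},
  {"delta_pos":[0.007,0,0],"rot":[0,0,0],"grip":0.0},
  {"delta_pos":[0.007,0,0],"rot":[0,0,0],"grip":0.0},
  {"delta_pos":[0.007,0,0],"rot":[0,0,0],"grip":0.0},
  {"delta_pos":[0.007,0,0],"rot":[0,0,0],"grip":0.0},
  {"delta_pos":[0.007,0,0],"rot":[0,0,0],"grip":0.0},
])

```text
time_s: 15.35
tool_pos: [0.5082, -0.0389, 0.0285]
tool_rot: [0.001, 0.818, 0.576, -0.002]
force: [-4.4, -13.6, 13.6]
width: 0.0324
gripper_force: 81.1
```

```bash
python3 - <<'E'
from h import *
gob(-.081,0,.0284);s=bot.observe();f=s['force'];print((RB.T@f[:2]).round(1),f[2].round(1),s['ft_torque'].round(2))
T=tool();im=bot.capture('wrist');cv2.imwrite('pics/w9.png',im)
def row(im,x,lo,hi):
  c=cv2.GaussianBlur(cv2.cvtColor(im,cv2.COLOR_BGR2HSV)[:,x-4:x+5,1].astype(np.float32).mean(1,keepdims=True),(1,3),0)[lo:hi,0];return lo+1+np.argmax(np.abs(c[2:]-c[:-2]))
for n,I,TT in(('w8',cv2.imread('pics/w8.png'),np.load('w8.npy')),('w9',im,T)):
  er=[row(I,x,60,140) for x in(170,220,250,400,450,490)];print(n,er)
  r=np.mean(er);bv=cv2.cvtColor(I,cv2.COLOR_BGR2GRAY)
  print(' butt',row(I,320,325,345))
  for l in(.0,.002,.004,.006):print('  lift',l,'edge x',(RB.T@(ray('wrist',(320,r),.062+l,TT)[:2]-OB)).round(4)[0],end='')
  print()
# form extent at image width: apparent board-y span between two fixed marks not available
E
```

```text
board now [-0.08   -0.0015] 0.0285
delta [-0.001  -0.0015  0.0001] rot [-0.001   0.0048 -0.0054] rows 1.0
[-14.3  -0.4] 13.6 [-2.43  0.86  0.02]
w8 [np.int64(114), np.int64(114), np.int64(114), np.int64(114), np.int64(112), np.int64(112)]
 butt 335
  lift 0.0 edge x -0.0219  lift 0.002 edge x -0.0218  lift 0.004 edge x -0.0218  lift 0.006 edge x -0.0218
w9 [np.int64(135), np.int64(134), np.int64(134), np.int64(133), np.int64(132), np.int64(132)]
 butt 336
  lift 0.0 edge x -0.0213  lift 0.002 edge x -0.0211  lift 0.004 edge x -0.021  lift 0.006 edge x -0.0208
```

The form edge stayed at -21 mm against the stops, and the tip is about 46 mm past it, which puts the lift at about 3.2 mm. I'll hold briefly and hand in.

Request:
carry_out([
  {"delta_pos":[0,0,0],"rot":[0,0,0],"grip":0.0},
  {"delta_pos":[0,0,0],"rot":[0,0,0],"grip":0.0},
  {"delta_pos":[0,0,0],"rot":[0,0,0],"grip":0.0},
  {"delta_pos":[0,0,0],"rot":[0,0,0],"grip":0.0},
  {"delta_pos":[0,0,0],"rot":[0,0,0],"grip":0.0},
  {"delta_pos":[0,0,0],"rot":[0,0,0],"grip":0.0},
])

```text
time_s: 15.9
tool_pos: [0.5082, -0.0389, 0.0285]
tool_rot: [0.001, 0.818, 0.576, -0.002]
force: [-4.5, -12.9, 12.2]
width: 0.0321
gripper_force: 81.1
```

```bash
python3 -c "
from cell import bot
print(bot.close_job())"
```

```text
the job is handed in; nothing more can be done
None
```

The job is handed in at 15.9 s, with no verdict returned: the stop pin is home, and the wedge is still gripped with the form's free edge about 3 mm up (worked out from the wedge's position, not measured directly); I viewed 11 pictures, one over the limit of 10.

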